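# Restock the cheese display row

### The arm

A 6-joint arm with a two-finger parallel gripper is mounted at the origin on the work surface. World frame = base frame: x ahead of the robot, y to its left, z up, the work surface at z = 0. Lengths are in m, angles in rad, forces in N, time in s.
With the tool pointing down it reaches from about 0.35 to 0.775 m from the base axis. Payload 7.3 kg.
Tool frame: the origin (TCP) lies between the finger pads; the fingertips stand 8 mm ahead of it and the grasp point (between the pads) lies 11 mm behind it (robot.nose_length is the distance from the TCP to the fingertips, in m); z points along the fingers, y is the line along which they close (so a half turn about z gives the same grasp; the last joint's range is limited). The gripper opens to 92 mm and grips with 3 to 60 N. Pads are 19 mm wide; open, the fingers measure 130 mm over their backs; the gripper's body (75 mm by 190 mm) begins 47 mm behind the grasp point.
Start: joints at [-1.255, 0.342, 1.524, -0, 1.275, -0.146], TCP at [0.234, -0.47, 0.235] pointing down, gripper open.
Joint ranges: [-2.53, 2.53], [-0.77, 2.02], [0.04, 2.7], [-1, 4.14], [0.28, 2.66], [-3.11, 3.11]. Speed limits (rad/s): [2.57, 2.57, 3.14, 3.14, 3.14, 3.14].

### API

Orientations are given as [roll, pitch, yaw] about the fixed x, y, z axes, in that order (R = Rz(yaw) Ry(pitch) Rx(roll)).
In Python, from cell import robot gives the robot as it stands. The module is installed in compiled form; this text tells all that it offers.
- The arm moves only by the shell command python3 -m jog 'ROWS' [FORCE]. ROWS is JSON, a list that holds one entry, the list of rows, each a list of 5 numbers: the gripper's target within -1 to 1 (fully open at 1, half-way at 0, shut at -1), then the shift along the tool's x, y, z in m, then the turn about the tool's z in rad. A call has 1 to 5 rows; each row is the pose to reach, as a shift and turn from the pose commanded when the call began, along the tool's axes at that moment; what a row does not reach only later rows make up. A row lasts 1/12 s, in which the tool goes at most 41.7 mm and 7.16 degrees, less where a joint would pass 70% of its speed; a pose out of reach is approached as far as the arm can. A call with a gripper value outside its range is refused whole. The fingers move at their own pace and stop on an object; FORCE is the grip in N (left out, the last holds). Time passes only in rows, so rows that repeat a pose let the fingers close. It gives the time, the measured TCP pose, the force, the opening and the grip force at its end, in the units of the state.
- robot.observe(): the state, without advancing time (a new reading comes with each control period).
- robot.read_camera(name): name is "side" or "top" or "wrist"; returns the picture (400x640x3 uint8, red, green, blue); there is no depth.
- robot.camera_model(name): a dict with "camera_matrix" (3x3 intrinsics, pixels), "position" and "attitude" of the camera in the world; the wrist camera has in their place "mount" (4x4, takes a point from camera to tool coordinates, whose origin is the TCP and whose axes are the flange's). Camera axes: x right, y down, z forward; pixel columns grow to the right and rows downward; lengths in m; the calibration is good to about 2 mm. A picture is of the moment at which its call begins: read the wrist's pose just before it. camera_model takes no time and is no camera call.
- robot.hand_in(): hands the job in; it is judged then, once.
The state is a dict: "time": time; "qpos": joint angles; "qvel": joint speeds; "joint_efforts": joint torques, N m; "tool_pos": TCP position; "tool_rot": TCP orientation; "contact_force": force on the tool from outside, world axes, zero at the start; "torque": the same for the moment, N m; "opening": finger opening in m; "grip_force": force on a finger pad.
Only numpy, scipy, OpenCV 4.12 (cv2) and the standard library are available. Lean on these libraries where they do the work, as an engineer would, in place of code of your own. Each camera call takes 0.05 s, during which the arm holds its last target. There are 200 camera calls.

### The job

Restock the cheese display: see which kind of wax-coated cheese wheel is waiting on the white mat, and slide it along the counter, without lifting it, into the rack's row that shows the same colour, right up against the wheel already there. Leave it lying flat in its row, and leave the other cheeses, the jar and the knife where they are.

Things in the scene. Friction and masses are not known exactly. Their poses are not given: they have to be found in the camera images.
- rack: fixed light-wood floorless display rack; wheels slide on the counter. Origin: its centre, on the counter. Rows run along its y, centred at its x = -95, 0, 95 mm; rails between them 5 thick, 12 high (clear width 90) run from y = -82 (open end, facing world -y, turned up to 0.25 rad) to a 45 mm high back wall at y = 85. Each row holds one wheel at its back, with room for one more in front
- shown_red: wax-coated cheese wheel, red all over with a cream paper disc (38 mm) on top; a flat cylinder 76 mm in diameter and 40 mm high (edges rounded), about 0.2 kg; origin at the centre of its underside. It stands at the back end of one of the rack's rows, its centre about 44 mm from the rack's origin along the rack's +y; which row varies.
- shown_yellow: wax-coated cheese wheel, yellow all over with a cream paper disc (38 mm) on top; a flat cylinder 76 mm in diameter and 40 mm high (edges rounded), about 0.2 kg; origin at the centre of its underside. It stands at the back end of one of the rack's rows, its centre about 44 mm from the rack's origin along the rack's +y; which row varies.
- shown_black: wax-coated cheese wheel, black all over with a cream paper disc (38 mm) on top; a flat cylinder 76 mm in diameter and 40 mm high (edges rounded), about 0.2 kg; origin at the centre of its underside. It stands at the back end of one of the rack's rows, its centre about 44 mm from the rack's origin along the rack's +y; which row varies.
- loose_red: wax-coated cheese wheel, red all over with a cream paper disc (38 mm) on top; a flat cylinder 76 mm in diameter and 40 mm high (edges rounded), about 0.2 kg; origin at the centre of its underside. Of the three loose wheels one, any of them, waits alone on the white mat; the other two stand in the spares frame.
- loose_yellow: wax-coated cheese wheel, yellow all over with a cream paper disc (38 mm) on top; a flat cylinder 76 mm in diameter and 40 mm high (edges rounded), about 0.2 kg; origin at the centre of its underside. Of the three loose wheels one, any of them, waits alone on the white mat; the other two stand in the spares frame.
- loose_black: wax-coated cheese wheel, black all over with a cream paper disc (38 mm) on top; a flat cylinder 76 mm in diameter and 40 mm high (edges rounded), about 0.2 kg; origin at the centre of its underside. Of the three loose wheels one, any of them, waits alone on the white mat; the other two stand in the spares frame.
- mat: white cutting mat, 270 x 270 mm, flush with the counter (nothing to bump into), to the right of the rack; origin at its centre; the waiting wheel stands within 75 mm of it along x and along y
- spares: low dark wooden frame, 126 mm (its x) x 226 mm (its y), walls 30 mm high, fixed on the counter to the right of the mat, its long side along the mat, holding the two wheels that are not needed; origin at its centre
- jar: amber glass jar with white cap, 60 mm in diameter, 85 mm high, standing left of the rack; origin at the centre of its underside
- knife: cheese knife lying on the counter beyond the mat, 280 mm long along its x, handle 16 mm high to -x; origin at its underside, about mid-length
Mind the look-alikes: they are no part of the job. What is shaped like the shown_yellow but brown or turquoise is not meant.

How it is judged:
At the end, for the whole second after the job is handed in: The wheel that waited on the mat lies flat on the counter (tilt under 0.08 rad) at rest in the rack, in front of the wheel of its own colour, centres less than 86 mm apart (a gap under 10 mm); the other two loose wheels are still in the spares frame (((horizontal distance between loose_red and shown_red below 0.086 m and y of loose_red in the frame of rack below -0.015 m and height (world z) of loose_red below 0.004 m and angle between loose_red's own z axis and vertical below 0.08 rad and linear speed of loose_red below 0.01 m/s and horizontal distance between each of loose_yellow, loose_black and spares below 0.09 m) or (horizontal distance between loose_yellow and shown_yellow below 0.086 m and y of loose_yellow in the frame of rack below -0.015 m and height (world z) of loose_yellow below 0.004 m and angle between loose_yellow's own z axis and vertical below 0.08 rad and linear speed of loose_yellow below 0.01 m/s and horizontal distance between each of loose_red, loose_black and spares below 0.09 m) or (horizontal distance between loose_black and shown_black below 0.086 m and y of loose_black in the frame of rack below -0.015 m and height (world z) of loose_black below 0.004 m and angle between loose_black's own z axis and vertical below 0.08 rad and linear speed of loose_black below 0.01 m/s and horizontal distance between each of loose_red, loose_yellow and spares below 0.09 m))); the robot touches nothing.
It fails at once if a loose cheese wheel is lifted more than 20 mm off the counter (height (world z) of any of loose_red, loose_yellow, loose_black above 0.02 m).
It fails at once if a loose cheese wheel is tipped by more than 0.5 rad (angle between any of loose_red, loose_yellow, loose_black's own z axis and vertical above 0.5 rad).
It fails at once if a displayed wheel is shoved more than 25 mm from its place (distance of any of shown_red, shown_yellow, shown_black from where it was at the start of the episode above 0.025 m).
It fails at once if the knife or the jar is moved more than 30 mm (distance of any of knife, jar from where it was at the start of the episode above 0.03 m).
It also fails if it takes over 42 s, if anything falls off the work surface, if the arm or the gripper's body presses on something with over 40 N, if the wrist force passes 120 N, or if a joint passes its speed limit or range.

## Working session

There is one attempt and no reset: what is moved stays moved. The work goes in short steps, Python scripts to look and compute and a shell command to move; the robot and the scene stay as the last step left them, time stands still between calls to the robot, and variables do not carry over. Pictures are saved under pics/ and viewed, at most 10 in all, crops included, and the job is handed in when it is done.

```bash
mkdir -p pics; cat > h.py <<'E'
import numpy as np, cv2
from cell import robot
from scipy.spatial.transform import Rotation as R
def cam(n):
    m=robot.camera_model(n);return m
def px2w(n,u,v,z,m=None):
    m=m or cam(n);K=np.array(m["camera_matrix"]);A=np.array(m["attitude"])
    A=A if A.shape==(3,3) else R.from_euler('xyz',A).as_matrix()
    d=A@np.linalg.solve(K,[u,v,1]);p=np.array(m["position"]);return p+d*(z-p[2])/d[2]
E
python3 - <<'E'
from h import *
for n in("top","side"):
    im=robot.read_camera(n);cv2.imwrite(f"pics/{n}0.png",im[:,:,::-1]);print(n,cam(n))
print(robot.observe())
E
```

```text
top {'camera_matrix': array([[383.45877913,   0.        , 322.61592314],
       [  0.        , 383.45877913, 200.38379034],
       [  0.        ,   0.        ,   1.        ]]), 'position': array([ 0.44170255, -0.03892944,  1.23889708]), 'attitude': array([-2.99268216, -0.00841896, -1.59916497])}
side {'camera_matrix': array([[438.33162088,   0.        , 318.44228573],
       [  0.        , 438.33162088, 198.21855696],
       [  0.        ,   0.        ,   1.        ]]), 'position': array([0.05449455, 0.7386716 , 1.08733563]), 'attitude': array([-2.4065772 ,  0.01859027, -2.52162039])}
{'time': 0.1, 'qpos': array([-1.25499235e+00,  3.42643276e-01,  1.52488017e+00,  2.09846943e-05,
        1.27542147e+00, -1.46015665e-01]), 'qvel': array([-0.00055782, -0.00129056, -0.00094408,  0.00058625,  0.0010834 ,
       -0.00166943]), 'joint_efforts': array([ 2.45959767e-03, -4.32002628e+01, -2.44694245e+01,  7.19925016e-02,
        5.26732416e-02, -4.73030127e-05]), 'tool_pos': array([ 0.23384007, -0.46966765,  0.23413395]), 'tool_rot': array([-3.14025770e+00, -2.16604895e-04,  4.61813375e-01]), 'contact_force': array([ 0.1792747 , -0.09780546, -0.00542921]), 'torque': array([-0.04544632, -0.00731421,  0.00894933]), 'grip_force': 0.0, 'opening': 0.0919085560469822}
```

View pics/top0.png

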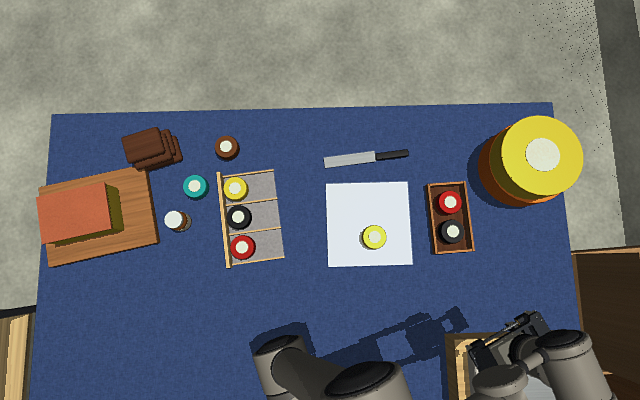

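View pics/side0.png

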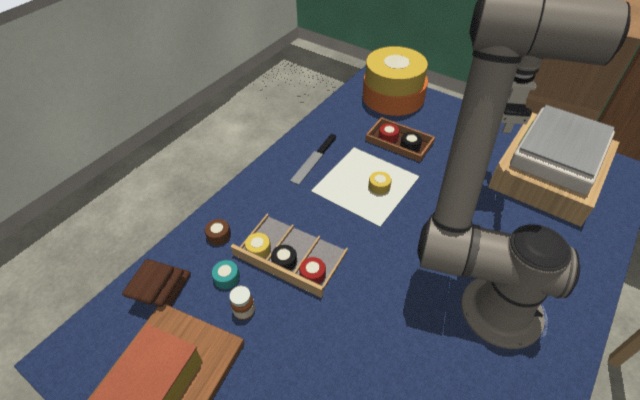

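The waiting wheel is yellow, at top (374,237). The other yellow things are the shown yellow in the rack's far row at (235,188) and the oversized yellow wheel at (541,155). Brown (227,147) and turquoise (195,186) are look-alikes. Only (374,237) is wheel-sized, yellow and alone on the white mat. I'll confirm that in a crop and triangulate.

```bash
python3 - <<'E'
from h import *
from scipy.optimize import least_squares
T=cv2.imread("pics/top0.png");S=cv2.imread("pics/side0.png")
cv2.imwrite("pics/crop.png",cv2.resize(T[160:280,210:420],None,fx=3.8,fy=3.8,interpolation=cv2.INTER_CUBIC))
def col(im,c,r=14):  # cheese blob (colour) centroid
    u,v=c;w=im[v-r:v+r,u-r:u+r].astype(int);b,g,rr=w[...,0],w[...,1],w[...,2]
    m=((rr>130)&(g>120)&(b<g*0.97)&(b>g*0.72))
    n,l,s,ct=cv2.connectedComponentsWithStats(m.astype(np.uint8))
    k=1+np.argmax(s[1:,4]);return ct[k]+[u-r,v-r],s[k,4]
def proj(n,p):
    m=cam(n);A=R.from_euler('xyz',m["attitude"]).as_matrix();q=np.array(m["camera_matrix"])@(A.T@(np.array(p)-m["position"]));return q[:2]/q[2]
for nm,a,b in(("loose",(374,237),(380,179)),("sY",(235,188),(257,242)),("sB",(239,217),(284,255)),("sR",(242,247),(313,268))):
    ca,na=col(T,a);cb,nb=col(S,b)
    s=least_squares(lambda p:np.r_[proj("top",p)-ca,proj("side",p)-cb],[.4,0,.04])
    print(nm,ca.round(1),na,cb.round(1),nb,s.x.round(4),s.fun.round(1),px2w("top",*ca,.04).round(4))
for q in((274,170),(276,200),(281,229),(284,259),(220,172),(228,266)):print(q,px2w("top",*q,.012).round(4))
E
```

```text
loose [374.3 236.8] 105 [379.8 174.1] 363 [ 0.5022 -0.2081  0.0621] [-0.3 -0.5  0.6  0.1] [ 0.5019 -0.212   0.04  ]
sY [234.2 188. ] 101 [256.7 242. ] 104 [0.6691 0.2253 0.0402] [-0.1 -0.2  0.2  0. ] [0.6687 0.2251 0.04  ]
sB [237.7 216.4] 118 [283.1 253.9] 121 [0.5781 0.214  0.0398] [-0.1 -0.2  0.2  0. ] [0.5776 0.2137 0.04  ]
sR [241.4 246.7] 125 [312.1 266.9] 130 [0.4833 0.2019 0.04  ] [-0.1 -0.1  0.1  0. ] [0.4829 0.2017 0.04  ]
(274, 170) [0.7302 0.1016 0.012 ]
(276, 200) [0.6307 0.0961 0.012 ]
(281, 229) [0.5365 0.0811 0.012 ]
(284, 259) [0.4415 0.0728 0.012 ]
(220, 172) [0.7281 0.2777 0.012 ]
(228, 266) [0.4247 0.2492 0.012 ]
```

View pics/crop.png

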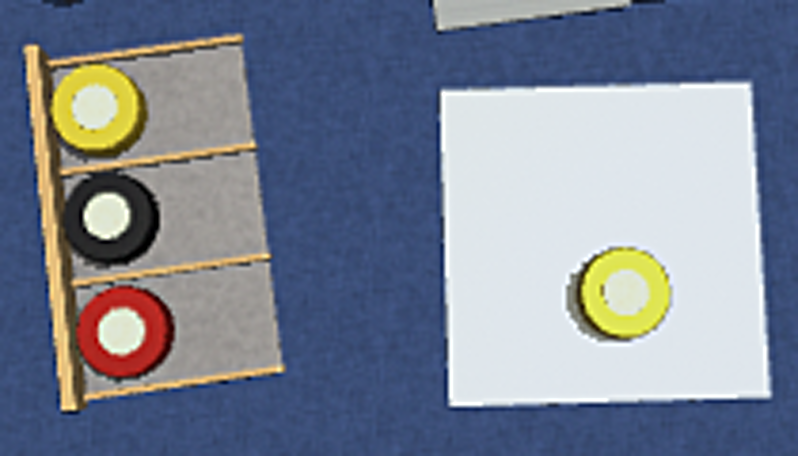

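The crop confirms it: the wheel alone on the mat is yellow with a cream disc, and the shown yellow is in the rack's far (+x) row. Loose wheel ≈ (0.502,-0.212), shown ≈ (0.669,0.225), rack yaw ≈ 0.11. I'll grip across the row with the tips above the rails, so tool yaw ≈ 1.68.

```bash
python3 -m jog '[[[1,0.035,-0.011,0,-0.12],[1,0.07,-0.022,0,-0.24],[1,0.105,-0.033,0,-0.36],[1,0.14,-0.044,0,-0.48],[1,0.175,-0.055,0,-0.6]]]' 20
cat >> h.py <<'E'
def go(x,y,z,yaw):
    o=robot.observe();A=R.from_euler('xyz',o["tool_rot"]).as_matrix()
    print("shift",(A.T@(np.array([x,y,z])-o["tool_pos"])).round(4),"turn",round(-(yaw-o["tool_rot"][2]),3),o["tool_pos"].round(4),o["tool_rot"].round(3))
E
python3 -c "
from h import *
go(.502,-.212,.13,1.68)"
```

```text
time: 0.52
tool_pos: [0.3669, -0.3413, 0.2344]
tool_rot: [-3.141, -0.0, 1.067]
contact_force: [1.0, -0.8, -0.4]
opening: 0.0916
grip_force: 0.0
shift [0.1785 0.056  0.1044] turn -0.613 [ 0.3669 -0.3413  0.2344] [-3.141 -0.     1.067]
```

```bash
python3 -m jog '[[[1,0.036,0.011,0.01,-0.12],[1,0.072,0.022,0.03,-0.24],[1,0.108,0.034,0.05,-0.36],[1,0.144,0.045,0.07,-0.48],[1,0.178,0.056,0.09,-0.6]]]'
python3 -m jog '[[[1,0,0,0,0],[1,0,0,0,0]]]'
python3 - <<'E'
from h import *
go(.502,-.212,.025,1.68)
m=cam("wrist");print(m["mount"])
o=robot.observe();im=robot.read_camera("wrist");cv2.imwrite("pics/w1.png",im[:,:,::-1])
A=R.from_euler('xyz',o["tool_rot"]).as_matrix();M=np.array(m["mount"]);K=np.array(m["camera_matrix"])
p=o["tool_pos"]+A@M[:3,3];Q=A@M[:3,:3]
hsv=cv2.cvtColor(im,cv2.COLOR_RGB2HSV)
y=cv2.inRange(hsv,(20,110,60),(36,255,255));n,l,s,c=cv2.connectedComponentsWithStats(y)
k=1+np.argmax(s[1:,4]);h=cv2.convexHull(np.argwhere(l==k)[:,::-1].astype(np.int32))
M2=cv2.moments(h);u,v=M2["m10"]/M2["m00"],M2["m01"]/M2["m00"]
d=Q@np.linalg.solve(K,[u,v,1]);print(s[k],u,v,(p+d*(.035-p[2])/d[2]).round(4))
E
```

```text
time: 0.93
tool_pos: [0.5012, -0.2144, 0.1449]
tool_rot: [-3.142, 0.0, 1.668]
contact_force: [1.8, -1.5, -0.5]
opening: 0.0918
grip_force: 0.0
time: 1.1
tool_pos: [0.5004, -0.2141, 0.1441]
tool_rot: [-3.139, -0.002, 1.665]
contact_force: [0.0, -0.2, 1.1]
opening: 0.0918
grip_force: 0.0
shift [0.0017 0.0022 0.1191] turn -0.015 [ 0.5004 -0.2141  0.1441] [-3.139e+00 -2.000e-03  1.665e+00]
[[-9.11708992e-05 -9.63871245e-01 -2.66368568e-01  7.10757617e-02]
 [ 9.99999994e-01 -7.20557534e-05 -8.15352579e-05  1.46286674e-04]
 [ 5.93961027e-05 -2.66368574e-01  9.63871246e-01 -1.50551384e-01]
 [ 0.00000000e+00  0.00000000e+00  0.00000000e+00  1.00000000e+00]]
[ 291  159   79   80 3552] 329.8213622291022 198.58747850017198 [ 0.504  -0.2106  0.035 ]
```

View pics/w1.png

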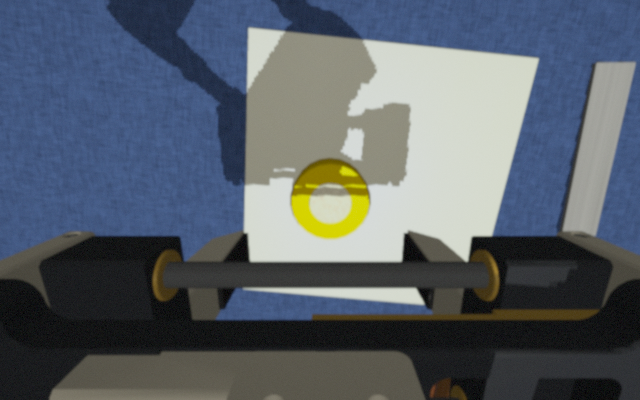

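The wrist view shows the yellow wheel between the fingers at (330,199), so it sits at about (0.503,-0.211). Lateral error is about 3 mm. I'll go down and grip.

```bash
python3 -m jog '[[[1,0.002,0.003,0.03,-0.01],[1,0.002,0.003,0.06,-0.01],[1,0.002,0.003,0.09,-0.01],[1,0.002,0.003,0.11,-0.01],[1,0.002,0.003,0.118,-0.01]]]'; python3 -m jog '[[[-0.6,0,0,0,0],[-0.6,0,0,0,0],[-0.6,0,0,0,0],[-0.6,0,0,0,0],[-0.6,0,0,0,0]]]' 15; python3 -m jog '[[[-0.6,0,0,0,0],[-0.6,0,0,0,0],[-0.6,0,0,0,0],[-0.6,0,0,0,0],[-0.6,0,0,0,0]]]' 
python3 -c "
from h import *
go(.684,.05,.025,1.68)"
```

```text
time: 1.57
tool_pos: [0.501, -0.2145, 0.0259]
tool_rot: [-3.139, -0.002, 1.669]
contact_force: [-0.3, -0.1, 0.2]
opening: 0.092
grip_force: 0.0
time: 1.98
tool_pos: [0.5039, -0.2148, 0.0296]
tool_rot: [3.139, 0.003, 1.672]
contact_force: [-0.9, -2.3, 6.4]
opening: 0.0755
grip_force: 15.0
time: 2.4
tool_pos: [0.5039, -0.2148, 0.0296]
tool_rot: [3.139, 0.003, 1.672]
contact_force: [-1.7, -3.1, 6.8]
opening: 0.0759
grip_force: 15.0
shift [0.2453 0.2058 0.0045] turn -0.008 [ 0.5039 -0.2148  0.0296] [3.139e+00 3.000e-03 1.672e+00]
```

Gripped, with the opening at 76 mm. Now I'll drag to the staging point in front of the yellow row.

```bash
python3 -m jog '[[[-0.6,0.010,0.009,0,0],[-0.6,0.026,0.0225,0,0],[-0.6,0.044,0.038,0,0],[-0.6,0.062,0.054,0,0],[-0.6,0.08,0.0695,0,0]]]'; python3 -m jog '[[[-0.6,0.016,0.014,0,0],[-0.6,0.032,0.028,0,0],[-0.6,0.048,0.042,0,0],[-0.6,0.064,0.056,0,0],[-0.6,0.08,0.0695,0,0]]]'; python3 -m jog '[[[-0.6,0.018,0.016,0,0],[-0.6,0.036,0.031,0,0],[-0.6,0.052,0.045,0,0],[-0.6,0.064,0.056,0,0],[-0.6,0.072,0.063,0,0]]]';python3 -m jog '[[[-0.6,0,0,0,0],[-0.6,0,0,0,0]]]'
python3 - <<'E'
from h import *
go(.687,.045,.025,1.675)
for n in("top","wrist"):
    im=robot.read_camera(n);im=im[:,:,::-1]
    if n=="top": im=cv2.resize(im[130:290,180:440],None,fx=3,fy=3,interpolation=cv2.INTER_CUBIC)
    cv2.imwrite(f"pics/{n}2.png",im)
E
```

```text
time: 2.82
tool_pos: [0.5652, -0.1276, 0.0296]
tool_rot: [3.14, 0.002, 1.671]
contact_force: [-3.3, -3.7, 6.5]
opening: 0.0753
grip_force: 15.0
time: 3.23
tool_pos: [0.6261, -0.0407, 0.0297]
tool_rot: [3.14, 0.002, 1.672]
contact_force: [-2.4, -3.5, 6.6]
opening: 0.0755
grip_force: 15.0
time: 3.65
tool_pos: [0.6817, 0.0381, 0.0297]
tool_rot: [3.14, 0.001, 1.673]
contact_force: [-3.3, -4.2, 7.9]
opening: 0.0758
grip_force: 15.0
time: 3.82
tool_pos: [0.6823, 0.039, 0.0297]
tool_rot: [3.137, -0.001, 1.673]
contact_force: [2.8, 3.9, 3.6]
opening: 0.0755
grip_force: 15.0
shift [0.0055 0.0053 0.0047] turn -0.002 [0.6823 0.039  0.0297] [ 3.137e+00 -1.000e-03  1.673e+00]
```

View pics/wrist2.png

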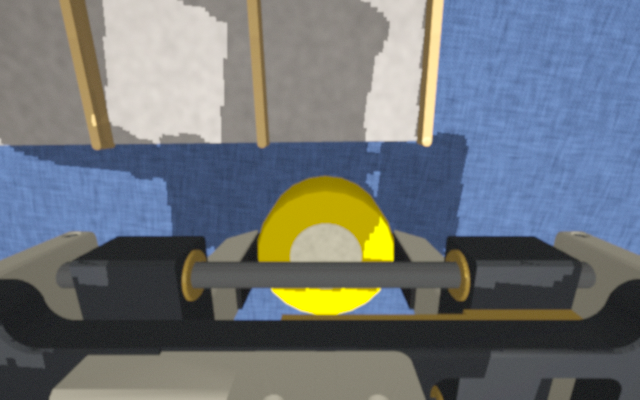

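View pics/top2.png

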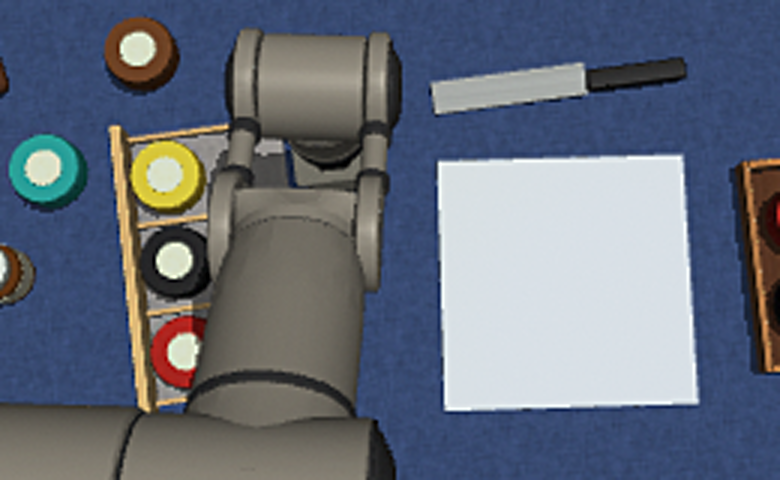

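The wrist view shows the wheel (centre column ≈326) in front of the yellow row, with the mouth rail ends at (262,147) and (427,145). I'll compute the row line in tool coordinates from these.

```bash
python3 - <<'E'
from h import *
m=cam("wrist");M=np.array(m["mount"]);K=np.array(m["camera_matrix"]);o=robot.observe()
h=.012-o["tool_pos"][2]  # world z relative TCP -> tool z=-h
def f(u,v,zt):
    d=M[:3,:3]@np.linalg.solve(K,[u,v,1]);p=M[:3,3];return (p+d*(zt-p[2])/d[2])[:2]
a=f(262,147,-h);b=f(427,145,-h);c=f(254,0,-h);e=f(438,0,-h);l=f(100,147,-h)
for q in(l,a,b,c,e):print(q.round(4))
print("mid",(a+b)/2,(c+e)/2,"dir",np.arctan2(*((c+e-a-b)/2)[::-1]), "wheel left/right", f(258,250,-.005), f(394,250,-.005))
E
```

```text
[ 0.0578 -0.1304]
[ 0.0578 -0.0366]
[0.0589 0.0588]
[ 0.1316 -0.0363]
[0.1316 0.0576]
mid [0.05833405 0.01113381] [0.13164234 0.01064697] dir -0.006640860269567729 wheel left/right [ 0.00345312 -0.03715272] [0.00344878 0.03806797]
```

The row is aligned in angle, and its centre is about 10.5 mm along tool +y. I'll shift sideways, advance a little and check again.

```bash
python3 -m jog '[[[-0.6,0,0.005,0,0],[-0.6,0,0.01,0,0],[-0.6,0.004,0.01,0,0],[-0.6,0.008,0.01,0,0],[-0.6,0.008,0.01,0,0]]]'
python3 - <<'E'
from h import *
im=robot.read_camera("wrist")[:,:,::-1]
cv2.imwrite("pics/w3.png",cv2.resize(im[20:320,180:480],None,fx=2,fy=2,interpolation=cv2.INTER_CUBIC))
print(robot.observe()["tool_pos"],robot.observe()["contact_force"])
E
```

```text
time: 4.33
tool_pos: [0.6906, 0.0456, 0.0296]
tool_rot: [3.139, 0.002, 1.672]
contact_force: [0.5, -1.1, 6.9]
opening: 0.0754
grip_force: 15.0
[0.69052722 0.04558886 0.02958391] [ 0.61915148 -2.00446269  7.8035318 ]
```

View pics/w3.png

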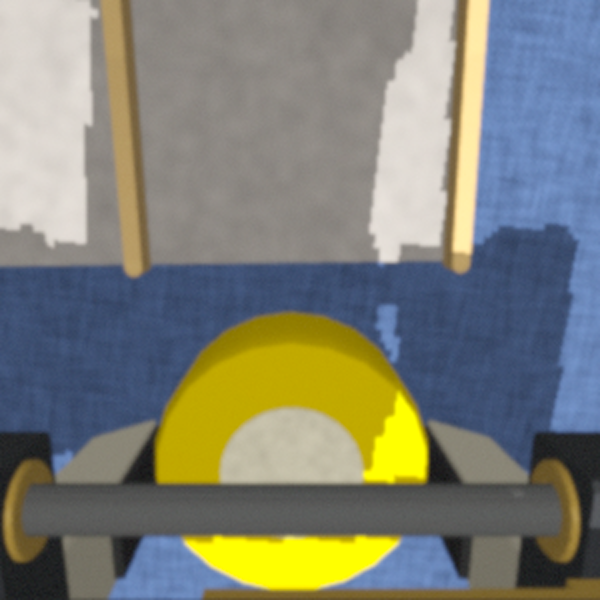

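Centred to about 1.5 mm (rails at crop columns 135 and 460, wheel 292). I'll slide in about 90 mm, then creep to contact.

```bash
python3 -m jog '[[[-0.6,0.008,0.001,0,0],[-0.6,0.018,0.0015,0,0],[-0.6,0.028,0.0015,0,0],[-0.6,0.038,0.0015,0,0],[-0.6,0.048,0.0015,0,0]]]'; python3 -m jog '[[[-0.6,0.01,0,0,0],[-0.6,0.02,0,0,0],[-0.6,0.03,0,0,0],[-0.6,0.038,0,0,0],[-0.6,0.042,0,0,0]]]';python3 -m jog '[[[-0.6,0.002,0,0,0],[-0.6,0.004,0,0,0],[-0.6,0.006,0,0,0],[-0.6,0.008,0,0,0],[-0.6,0.008,0,0,0]]]'
python3 -m jog '[[[-0.6,0.001,0,0,0],[-0.6,0.002,0,0,0],[-0.6,0.003,0,0,0],[-0.6,0.004,0,0,0],[-0.6,0.004,0,0,0]]]'
python3 - <<'E'
from h import *
im=robot.read_camera("wrist")[:,:,::-1]
cv2.imwrite("pics/w4.png",im)
E
```

```text
time: 4.8
tool_pos: [0.6874, 0.093, 0.0296]
tool_rot: [3.139, 0.002, 1.671]
contact_force: [0.3, -4.5, 5.2]
opening: 0.0756
grip_force: 15.0
time: 5.22
tool_pos: [0.683, 0.1356, 0.0296]
tool_rot: [3.139, 0.002, 1.672]
contact_force: [0.6, -4.3, 5.8]
opening: 0.0758
grip_force: 15.0
time: 5.63
tool_pos: [0.6823, 0.1429, 0.0296]
tool_rot: [3.139, 0.002, 1.672]
contact_force: [1.1, -3.3, 5.7]
opening: 0.0755
grip_force: 15.0
time: 6.05
tool_pos: [0.682, 0.1464, 0.0296]
tool_rot: [3.139, 0.002, 1.672]
contact_force: [0.9, -4.4, 6.7]
opening: 0.0759
grip_force: 15.0
```

View pics/w4.png

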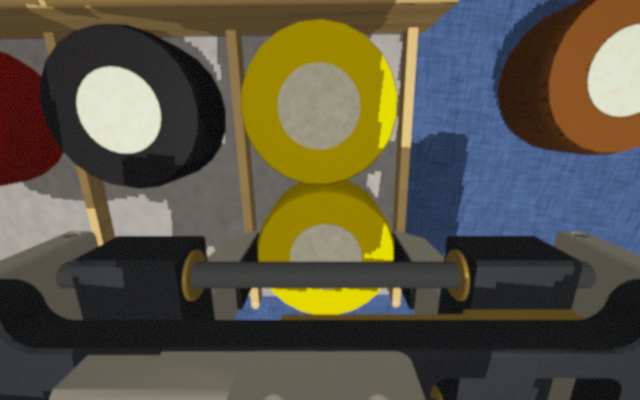

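The held wheel is in the row just short of the shown yellow wheel (disc at (319,106)). I'll creep on until the force shows contact.

```bash
python3 -c "
from h import *
m=cam('wrist');M=np.array(m['mount']);K=np.array(m['camera_matrix']);o=robot.observe()
d=M[:3,:3]@np.linalg.solve(K,[319,106,1]);p=M[:3,3];print(p+d*(o['tool_pos'][2]-.04-p[2])/d[2])"
python3 -m jog '[[[-0.6,0.001,0,0,0],[-0.6,0.002,0,0,0],[-0.6,0.002,0,0,0]]]';python3 -m jog '[[[-0.6,0.001,0,0,0],[-0.6,0.002,0,0,0],[-0.6,0.002,0,0,0]]]'
```

```text
[ 0.07875979 -0.0028419  -0.01037074]
time: 6.35
tool_pos: [0.6819, 0.1482, 0.0297]
tool_rot: [3.139, 0.002, 1.672]
contact_force: [0.6, -4.9, 6.5]
opening: 0.0755
grip_force: 15.0
time: 6.6
tool_pos: [0.6818, 0.1488, 0.0296]
tool_rot: [3.139, 0.004, 1.671]
contact_force: [0.8, -9.1, 6.7]
opening: 0.0752
grip_force: 15.0
```

Contact: Fy rose from -4.9 to -9.1 N. I'll release and go up.

```bash
python3 -m jog '[[[0.8,0,0,0,0],[1,0,0,0,0],[1,0,0,0,0],[1,0,0,0,0],[1,0,0,0,0]]]'; python3 -m jog '[[[1,0,0,-0.01,0],[1,0,0,-0.03,0],[1,0,0,-0.06,0],[1,0,0,-0.09,0],[1,0,0,-0.12,0]]]';python3 -m jog '[[[1,-0.03,0,-0.02,0],[1,-0.06,0,-0.03,0],[1,-0.09,0,-0.03,0],[1,-0.12,0,-0.03,0],[1,-0.13,0,-0.03,0]]]'
python3 - <<'E'
from h import *
im=robot.read_camera("wrist")[:,:,::-1]
m=cam('wrist');M=np.array(m['mount']);K=np.array(m['camera_matrix']);o=robot.observe();A=R.from_euler('xyz',o["tool_rot"]).as_matrix()
p=o['tool_pos']+A@M[:3,3];C=[]
hsv=cv2.cvtColor(im,cv2.COLOR_BGR2HSV)
S=robot.read_camera("side")[:,:,::-1]
cv2.imwrite("pics/f.png",np.vstack([im[:300],cv2.resize(S[190:310,200:456],None,fx=2.5,fy=2.5)[:300]]))
E
```

```text
time: 7.02
tool_pos: [0.6802, 0.1522, 0.0276]
tool_rot: [-3.141, -0.0, 1.672]
contact_force: [0.5, 0.2, 0.1]
opening: 0.0917
grip_force: 0.0
time: 7.43
tool_pos: [0.6803, 0.1521, 0.1498]
tool_rot: [-3.142, 0.0, 1.672]
contact_force: [0.4, 0.3, -0.3]
opening: 0.0919
grip_force: 0.0
time: 7.85
tool_pos: [0.694, 0.0183, 0.1791]
tool_rot: [3.14, 0.002, 1.669]
contact_force: [-0.9, -0.4, 0.3]
opening: 0.0919
grip_force: 0.0
```

View pics/f.png

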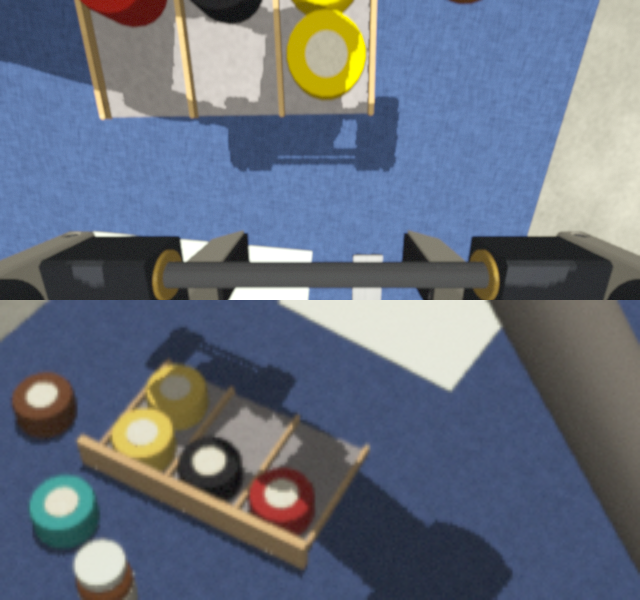

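Both yellow wheels sit in the far row, touching and flat (side-crop discs at (142,432) and (176,387)). One quick distance check, then hand in if it passes.

```bash
python3 - <<'E'
from h import *
S=robot.read_camera("side");P=[]
for u,v in((257,242),(270,225)):
    w=S[v-9:v+9,u-9:u+9].astype(float);ratio=w[...,2]/w[...,1]
    m=(ratio>.62).astype(np.uint8);n,l,s,c=cv2.connectedComponentsWithStats(m);k=l[9,9] or 1+np.argmax(s[1:,4])
    q=c[k]+[u-9,v-9];P.append(px2w("side",*q,.04));print(q,s[k,4],P[-1].round(4))
d=np.linalg.norm(P[0]-P[1]);print("dist",d)
if .07<d<.083: print(robot.hand_in())
E
```

```text
[256.16521739 242.33043478] 115 [0.6702 0.2273 0.04  ]
[269.75238095 224.51428571] 105 [0.6803 0.1523 0.04  ]
dist 0.07571089901346531
the job is handed in; nothing more can be done
None
```

The yellow wheel from the mat now lies flat in the rack's yellow row, touching the shown yellow wheel (centres about 76 mm apart), and the job is handed in.

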